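# Repack the food-safety instrument case

## Robot

A 6-joint arm with a two-finger parallel gripper is mounted at the origin on a cart in front of the work surface, level with it; the furniture and walls round the work are solid. World frame = base frame: x ahead of the robot, y to its left, z up, the work surface at z = 0. Lengths are in m, angles in degrees, forces in N, time in s.
With the tool pointing down it reaches from about 0.35 to 0.875 m from the base axis. Payload 4.2 kg.
Tool frame: the origin (TCP) lies between the finger pads; the fingertips stand 19 mm ahead of it and the grasp point (between the pads) is the TCP; z points along the fingers, y is the line along which they close (so a half turn about z gives the same grasp; the last joint's range is limited). The gripper opens to 87 mm and grips with 3 to 60 N. Pads are 19 mm wide; open, the fingers measure 117 mm over their backs; the gripper's body (75 mm by 190 mm) begins 51 mm behind the grasp point.
Start: joints at [-50.099, 22.042, 0.453, 0, -68.411, -14.817], TCP at [0.265, -0.566, 0.242] pointing down, gripper open.
Joint ranges: [-179.83, 179.83], [-69.29, 118.12], [-61.27, 80.66], [-181.25, 117.63], [-171.15, -9.14], [-177.46, 177.46]. Speed limits (degrees/s): [159.86, 159.86, 180, 180, 180, 180].

## Interface

Orientations are given as a 3x3 rotation matrix whose columns are the frame's x, y, z axes.
In Python, from station import r gives the robot as it stands.
- The arm moves only by the tool drive_tool, never from a script. Its argument "steps" is one flat list of numbers, 7 for each row, row after row: the turn, a rotation vector about the tool's x, y, z in rad, then the shift along the tool's x, y, z in m, then the opening, from 0 (shut) to 1 (fully open). A call has 1 to 10 rows; each row shifts and turns the commanded pose from where the row before left it, along the tool's axes as they then stand; what a row does not reach is not made up. A row lasts 1/12 s, in which the tool goes at most 41.7 mm and 7.16 degrees, less where a joint would pass 70% of its speed; a pose out of reach is approached as far as the arm can. A call is refused whole if a number of a shift passes 0.0417 or a number of a turn 0.125, either way. A call with a gripper value outside its range is refused whole. The fingers move at their own pace and stop on an object; the grip force is fixed at half the most. Time passes only in rows, so rows that do not move let the fingers close. It gives the time, the measured TCP pose, the force, the opening and the grip force at its end, in the units of the state.
- r.sense(): the state, without advancing time (a new reading comes with each control period).
- r.capture(name): name is "scene" or "top" or "wrist"; returns the picture (384x512x3 uint8, blue, green, red); there is no depth.
- r.camera_params(name): a dict with "camera_matrix" (3x3 intrinsics, pixels), "extrinsics" (4x4, takes a point from world to camera coordinates). Camera axes: x right, y down, z forward; pixel columns grow to the right and rows downward; lengths in m; the calibration is good to about 2 mm. The wrist camera is an equidistant fisheye: a pixel r from the principal point sees the ray r / f radians off the axis. A picture is of the moment at which its call begins: read the wrist's pose just before it. camera_params takes no time and is no camera call; for the wrist camera it gives the pose at the moment of the call.
- r.finish_job(): hands the job in; it is judged then, once.
The state is a dict: "time_s": time; "joints": joint angles; "joint_velocities": joint speeds; "effort": joint torques, N m; "tcp_pos": TCP position; "ee_rot": TCP orientation; "wrist_force": force on the tool from outside, world axes, zero at the start; "moment": the same for the moment, N m; "gripper_width": opening from 0.0 (shut) to 1.0 (fully open); "gripper_force": force on a finger pad.
Only numpy, scipy, OpenCV 4.12 (cv2) and the standard library are available. Lean on these libraries where they do the work, as an engineer would, in place of code of your own. Each camera call takes 0.05 s, during which the arm holds its last target. There are 200 camera calls.

## Task

The instruments from the open blue case are to be packed away. First take the black peeler off the grey foam and lay it on the round spoon rest; then press the kitchen timer and the yellow thermometer, screens up, each fully home into its own snug foam cutout, so that it lies level on the cutout's floor. Leave the oil bottle, spice jar, salt mill and lemon where they stand.

Things in the scene. Friction and masses are not known exactly. Their poses are not given: they have to be found in the camera images.
- case: Open blue instrument case, fixed. Origin: centre of its underside. Shell 212 mm along its x, 282 mm along its y; foam surface 40 mm, rim 42 mm above the origin. Its opened lid (200 x 282 mm, 24 mm high) lies flat beyond it, from x = +110 to +310 mm; black latches and handle reach to x = -126 mm on the near side. The foam has two cutouts with 31 mm of foam between them.
- foam (a point): Middle of the foam surface, 40 mm above the case's origin. Cutouts are 20 mm deep and 2.5 to 3 mm wider all round than their instrument; springy foam ribs with sloped lead-ins stand 2 mm too far in at the +x and -x sides and yield: centred within 2 mm, an instrument laid in stands on them and goes down under a slow push of 6 to 15 N. Home, its top is 14 mm above the foam.
- timer_cutout (a point): Centre of the floor of the timer's cutout (66 mm along the case's x, 83 mm along its y), at (-45, -50, 20) mm in the case frame; axes as the case. The timer fits either way round.
- thermometer_cutout (a point): Middle of the floor of the thermometer's cutout, at (45, 0, 20) mm in the case frame; axes as the case. Stepped outline 145 mm along the case's y: 36 mm wide from y = -72 to +17 mm, 52 mm wide from y = +17 to +72 mm. Home, the thermometer's axes are parallel to the case's, the same way round (head to the case's +y).
- timer: Kitchen timer, loose, white block with green face, 60 mm (x) x 78 mm (y) x 34 mm high, 0.12 kg, lower edges bevelled 2 mm. Origin: centre of its underside; z up out of the screen.
- thermometer: Yellow probe thermometer, loose, 34 mm high, 0.14 kg, lower edges bevelled 2 mm. Outline 140 mm along its y: handle 30 mm wide (x) from y = -70 to +20 mm, head with the screen 46 mm wide from y = +20 to +70 mm. Origin: middle of its 140 mm length, on the underside; z up out of the screen.
- thermometer_head (a point): Centre of the thermometer's screen, on top of the head, 45 mm towards +y from its origin and 34 mm above it.
- peeler: Black-handled peeler, loose, 170 mm along its x, 25 mm wide, 18 mm high, 0.06 kg. Origin: middle of its underside. It starts lying across the foam and bridges both cutouts.
- spoon_rest: Round cream spoon rest, a shallow plate 112 mm across and 15 mm high, loose, 0.4 kg. Origin: centre of its underside. The peeler, laid across its middle, rests about 15 mm above the worktop and overhangs at both ends.
- oil_bottle: Cream oil bottle with cork, 72 mm across, 164 mm high, loose bystander. Origin: centre of its underside.
- spice_jar: Spice jar with black cap, 41 mm across, 105 mm high, loose bystander. Origin: centre of its underside.
- salt_mill: Grey salt mill, 44 mm across, 90 mm high, loose bystander. Origin: centre of its underside.
- lemon: Lemon, 76 x 56 x 55 mm, loose bystander. Origin: its underside as it first lies.
Mind the look-alikes: they are no part of the job. Of the things that look like the peeler, the larger one is meant. What is shaped like the timer but purple is not meant.

How it is judged (in metres and radians):
On the way:
1. the peeler has been laid on the spoon rest and let go (horizontal distance between peeler and spoon_rest below 0.045 m and height (world z) of peeler below 0.03 m and linear speed of peeler below 0.03 m/s and contact force between the fingers and peeler below 0.05 N), for 0.2 s.
At the end, for the whole second after the job is handed in: Timer and thermometer lie in their own cutouts: within 5 mm of centre, 3 mm of the floor, level within 0.05 rad, lined up (timer within 0.08 rad, either way round; thermometer head at the wide end). Peeler on the spoon rest: within 45 mm of its centre, below 30 mm. All at rest (horizontal distance between timer and timer_cutout below 0.005 m and z of timer in the frame of timer_cutout between -0.003 and 0.003 m and angle between each of timer, thermometer's own z axis and vertical below 0.05 rad and angle between the y axis of timer and the y axis of case, either way round below 0.08 rad and horizontal distance between thermometer and thermometer_cutout below 0.005 m and z of thermometer in the frame of thermometer_cutout between -0.003 and 0.003 m and y of thermometer_head in the frame of thermometer_cutout above 0.039 m and linear speed of each of timer, thermometer, peeler below 0.02 m/s and horizontal distance between peeler and spoon_rest below 0.045 m and height (world z) of peeler below 0.03 m); the robot touches nothing.
It fails at once if the oil bottle, spice jar, salt mill or lemon is moved more than 30 mm or knocked over (distance of any of oil_bottle, spice_jar, salt_mill, lemon from where it was at the start of the episode above 0.03 m or angle between any of oil_bottle, spice_jar, salt_mill's own z axis and vertical above 0.5 rad).
It also fails if it takes over 72 s, if anything falls off the work surface, if the arm or the gripper's body presses on something with over 40 N, if the wrist force passes 120 N, or if a joint passes its speed limit or range.

## Working session

There is one attempt and no reset: what is moved stays moved. The work goes in short steps, Python scripts to look and compute and a tool call to move; the robot and the scene stay as the last step left them, time stands still between calls to the robot, and variables do not carry over. Pictures are saved under pics/ and viewed, at most 10 in all, crops included, and the job is handed in when it is done.

Besides the shell and the picture viewer there is one more tool, called after "Request:" as name(argument=value, ...), one argument or row to a line, values as JSON. drive_tool: Moves the arm, as the interface text tells. Its arguments: {"type":"object","properties":{"steps":{"type":"array"}},"required":["steps"]}

```bash
ls; mkdir -p pics; python3 - <<'E'
from station import r
import cv2,numpy as np
s=r.sense();print(s['time_s'],s['tcp_pos'],s['ee_rot'])
for n in("scene","top"):
    cv2.imwrite(f"pics/{n}0.png",r.capture(n))
    p=r.camera_params(n);print(n,p)
E
```

```text
pics
0.0 [ 0.26474411 -0.56552716  0.24043551] [[-9.05769116e-01 -4.23770226e-01 -1.05081562e-03]
 [-4.23771514e-01  9.05766955e-01  1.98181204e-03]
 [ 1.11961126e-04  2.24036987e-03 -9.99997484e-01]]
scene {'camera_matrix': array([[387.20789379,   0.        , 263.85520819],
       [  0.        , 387.20789379, 191.37576842],
       [  0.        ,   0.        ,   1.        ]]), 'extrinsics': array([[ 0.87756523, -0.47902206, -0.02042381, -0.50240581],
       [-0.2640102 , -0.44722921, -0.85456694,  0.20420641],
       [ 0.40022229,  0.75533033, -0.51893952,  1.10282049],
       [ 0.        ,  0.        ,  0.        ,  1.        ]])}
top {'camera_matrix': array([[491.7667158 ,   0.        , 253.08556946],
       [  0.        , 491.7667158 , 191.70802909],
       [  0.        ,   0.        ,   1.        ]]), 'extrinsics': array([[-0.01381358, -0.99989558, -0.00424382,  0.04965159],
       [-0.99561279,  0.01414698, -0.09249342,  0.58979597],
       [ 0.0925438 ,  0.00294753, -0.99570425,  1.54835864],
       [ 0.        ,  0.        ,  0.        ,  1.        ]])}
```

View pics/top0.png

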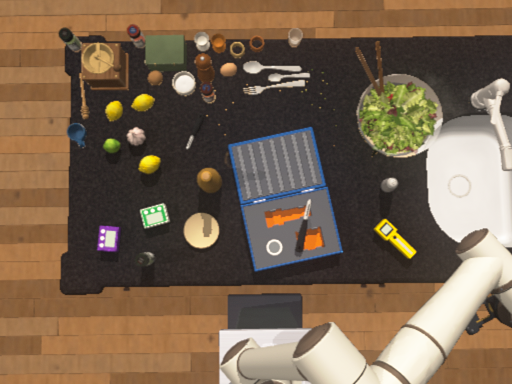

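View pics/scene0.png

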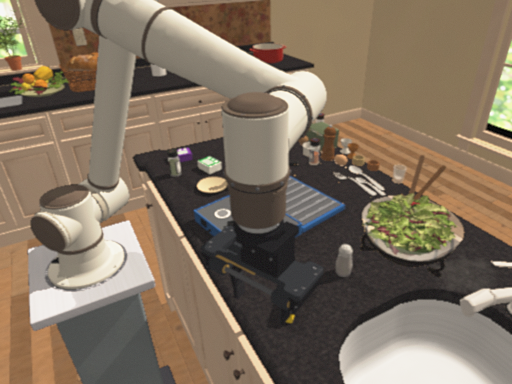

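The top view shows the case (about 290,200), the peeler (305,222), the spoon rest (201,231), the green timer (155,216), the purple decoy (108,238) and the thermometer (395,238). I'll enlarge this and measure.

```bash
cat > h.py <<'E'
import cv2,numpy as np
from station import r
def ray(p,uv):
    K,E=p["camera_matrix"],p["extrinsics"]; R,t=E[:3,:3],E[:3,3]
    d=np.linalg.inv(K)@np.array([uv[0],uv[1],1.]); return -R.T@t,R.T@d
def ground(p,uv,z):
    o,d=ray(p,uv); return o+d*(z-o[2])/d[2]
def wray(p,uv):
    K,E=p["camera_matrix"],p["extrinsics"]; R,t=E[:3,:3],E[:3,3]
    x=(uv[0]-K[0,2]);y=(uv[1]-K[1,2]);rr=np.hypot(x,y)+1e-9;a=rr/K[0,0]
    return -R.T@t,R.T@np.array([x/rr*np.sin(a),y/rr*np.sin(a),np.cos(a)])
def wground(p,uv,z):
    o,d=wray(p,uv); return o+d*(z-o[2])/d[2]
def blob(m,i=0):
    c=sorted(cv2.findContours(m.astype(np.uint8),0,cv2.CHAIN_APPROX_NONE)[0],key=cv2.contourArea)[::-1]
    return c[i]
def local(W):   # target world point -> tool axes shift
    s=r.sense();return s['ee_rot'].T@(np.array(W)-s['tcp_pos'])
E
python3 - <<'E'
from h import *
im=cv2.imread('pics/top0.png');p=r.camera_params("top")
cv2.imwrite('pics/top0c.png',cv2.resize(im[120:280,90:430],None,fx=2.3,fy=2.3,interpolation=cv2.INTER_CUBIC))
hsv=cv2.cvtColor(im,cv2.COLOR_BGR2HSV);H,S,V=cv2.split(hsv)
def rep(n,m,z):
    c=blob(m);P=np.array([ground(p,q[0],z)[:2] for q in c]).astype(np.float32)
    (a,b),wh,an=cv2.minAreaRect(P);print(n,len(c),np.round((a,b),4),np.round(wh,3),round(an,1),'corners',np.round(cv2.boxPoints(((a,b),wh,an)),3).tolist())
roi=np.zeros(H.shape,bool);
def box(x0,y0,x1,y1):
    m=np.zeros(H.shape,bool);m[y0:y1,x0:x1]=1;return m
rep('thermo',(H>20)&(H<35)&(S>120)&(V>90)&box(365,210,425,265),.034)
rep('timer',(V>110)&box(138,200,174,232),.034)
rep('rest',(V>110)&box(180,208,222,252),.015)
rep('case',(H>95)&(H<125)&(S>100)&(V>60)&box(220,120,350,280),.035)
rep('orange',(H<20)&(S>150)&(V>90)&box(245,190,335,262),.04)
E
```

```text
thermo 91 [ 0.4336 -0.4063] [0.147 0.052] 43.6 corners [[0.3619999885559082, -0.43799999356269836], [0.39800000190734863, -0.47600001096725464], [0.5049999952316284, -0.37400001287460327], [0.4690000116825104, -0.3370000123977661]]
timer 83 [0.5194 0.3569] [0.064 0.084] 14.5 corners [[0.4779999852180481, 0.3889999985694885], [0.49900001287460327, 0.30799999833106995], [0.5609999895095825, 0.3240000009536743], [0.5400000214576721, 0.4050000011920929]]
rest 101 [0.4692 0.2118] [0.112 0.112] 89.2 corners [[0.41200000047683716, 0.15600000321865082], [0.5239999890327454, 0.1550000011920929], [0.5260000228881836, 0.2669999897480011], [0.414000004529953, 0.26899999380111694]]
case 424 [ 0.5695 -0.0569] [0.416 0.286] 11.5 corners [[0.3370000123977661, 0.041999999433755875], [0.39399999380111694, -0.23800000548362732], [0.8019999861717224, -0.15600000321865082], [0.7450000047683716, 0.125]]
orange 97 [ 0.5127 -0.0596] [0.049 0.127] 11.3 corners [[0.47600001096725464, -0.0020000000949949026], [0.5009999871253967, -0.12700000405311584], [0.5490000247955322, -0.11699999868869781], [0.5239999890327454, 0.00800000037997961]]
```

View pics/top0c.png

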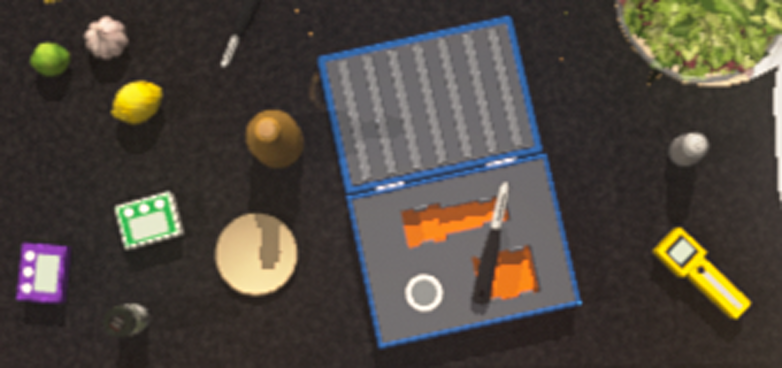

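```bash
cat >> h.py <<'E'
def plan(W,yaw=None,step=.04):
    """yaw: wanted world angle (deg, mod 180) of the tool's y axis; prints rows wz,dx,dy,dz in tool axes"""
    s=r.sense();R=s['ee_rot'];d=np.array(W)-s['tcp_pos'];cur=np.degrees(np.arctan2(R[1,1],R[0,1]))
    t=0 if yaw is None else -np.radians((yaw-cur+90)%180-90)
    n=int(max(np.ceil(np.linalg.norm(d)/step),np.ceil(abs(t)/.12),1))
    print(f"t={s['time_s']:.2f} tcp {np.round(s['tcp_pos'],4)} yaw {cur:.1f} j6 {s['joints'][5]:.0f} F {np.round(s['wrist_force'],1)} total turn {t:.3f} world {np.round(d,4)} n={n}")
    for k in range(n):
        a=t*k/n; Rz=np.array([[np.cos(a),-np.sin(a),0],[np.sin(a),np.cos(a),0],[0,0,1]])
        print(' ',np.round(t/n,3),*np.round(Rz.T@(R.T@d/n),4))
E
python3 - <<'E'
from h import *
im=cv2.imread('pics/top0.png');p=r.camera_params("top")
print('cam',ray(p,(0,0))[0])
f=lambda u,v,z:np.round(ground(p,(90+u/2.3,120+v/2.3),z)[:2],3)
a,b=f(503,185,.049),f(480,302,.049);print('peeler',a,b,(a+b)/2,np.linalg.norm(a-b),np.degrees(np.arctan2(*(a-b)[::-1])))
print('bottle cork',f(266,124,.164),'body',f(276,140,.09))
print('jar/mill L cap',f(125,318,.09),'R',f(694,144,.09),'lemon',f(137,102,.03))
plan([.475,-.10,.24],78)
E
```

```text
cam [0.44460329 0.03673874 1.59647024]
peeler [ 0.558 -0.134] [ 0.399 -0.099] [ 0.4785 -0.1165] 0.16280663377147753 -12.414292646085586
bottle cork [0.632 0.18 ] body [0.62  0.174]
jar/mill L cap [0.386 0.375] R [ 0.607 -0.386] lemon [0.683 0.373]
t=0.10 tcp [ 0.2648 -0.5656  0.2406] yaw 115.1 j6 -15 F [ 0.6 -0.2 -0.5] total turn 0.647 world [ 0.2102  0.4656 -0.0006] n=13
  0.05 -0.0298 0.0256 0.0001
  0.05 -0.0285 0.027 0.0001
  0.05 -0.0271 0.0284 0.0001
  0.05 -0.0257 0.0297 0.0001
  0.05 -0.0242 0.031 0.0001
  0.05 -0.0226 0.0321 0.0001
  0.05 -0.021 0.0332 0.0001
  0.05 -0.0193 0.0342 0.0001
  0.05 -0.0176 0.0352 0.0001
  0.05 -0.0158 0.036 0.0001
  0.05 -0.014 0.0367 0.0001
  0.05 -0.0121 0.0374 0.0001
  0.05 -0.0103 0.0379 0.0001
```

Request:
drive_tool(
  steps=[0,0,0.05,-0.03,0.026,0,1,0,0,0.05,-0.028,0.027,0,1,0,0,0.05,-0.027,0.028,0,1,0,0,0.05,-0.026,0.03,0,1,0,0,0.05,-0.024,0.031,0,1,0,0,0.05,-0.023,0.032,0,1,0,0,0.05,-0.021,0.033,0,1,0,0,0.05,-0.019,0.034,0,1,0,0,0.05,-0.018,0.035,0,1,0,0,0.05,-0.016,0.036,0,1],
)

```text
time_s: 0.93
tcp_pos: [0.4275, -0.2067, 0.2414]
ee_rot: [[-0.998, 0.065, -0.0], [0.065, 0.998, 0.0], [0.0, 0.0, -1.0]]
wrist_force: [1.3, -0.6, 0.2]
gripper_width: 1.004
gripper_force: 0.0
```

Request:
drive_tool(
  steps=[0,0,0.05,-0.014,0.037,0,1,0,0,0.05,-0.012,0.037,0,1,0,0,0.05,-0.01,0.038,0,1,0,0,0,0,0,0,1],
)

```text
time_s: 1.27
tcp_pos: [0.478, -0.0965, 0.2413]
ee_rot: [[-0.979, 0.206, 0.001], [0.206, 0.979, 0.001], [-0.001, 0.001, -1.0]]
wrist_force: [-0.3, -0.4, 0.1]
gripper_width: 1.001
gripper_force: 0.0
```

```bash
python3 - <<'E'
from h import *
p=r.camera_params("wrist");im=r.capture("wrist");cv2.imwrite('pics/w1.png',im)
import pickle;pickle.dump(p,open('w1.pkl','wb'));print(p)
cv2.imwrite('pics/t1.png',r.capture('top'))
plan([.475,-.10,.24],78)
E
```

```text
{'camera_matrix': array([[297.31863964,   0.        , 255.54063166],
       [  0.        , 297.31863964, 195.12354389],
       [  0.        ,   0.        ,   1.        ]]), 'extrinsics': array([[ 2.06545456e-01,  9.78436835e-01,  5.78900430e-04,
        -4.39336152e-03],
       [ 9.39191856e-01, -1.98426762e-01,  2.80259660e-01,
        -5.02642606e-01],
       [ 2.74331244e-01, -5.73426608e-02, -9.59924053e-01,
         2.53134091e-01],
       [ 0.00000000e+00,  0.00000000e+00,  0.00000000e+00,
         1.00000000e+00]])}
t=1.37 tcp [ 0.4759 -0.0998  0.2411] yaw 78.0 j6 -109 F [-0.6 -0.1  0. ] total turn 0.001 world [-0.0009 -0.0002 -0.0011] n=1
  0.001 0.0009 -0.0003 0.0011
```

View pics/w1.png

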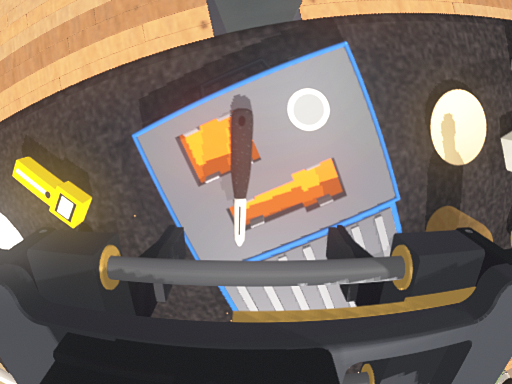

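The wrist view shows the peeler from (243,97) to (240,243), rim corners at (134,135), (347,43) and (398,200), and the orange cutouts around (213,145) and (290,190). The case and peeler can be measured from these.

```bash
python3 - <<'E'
from h import *
import pickle
p=pickle.load(open('w1.pkl','rb'));im=cv2.imread('pics/w1.png')
H,S,V=cv2.split(cv2.cvtColor(im,cv2.COLOR_BGR2HSV));g=np.mgrid[0:384,0:512]
G=lambda q,z:wground(p,q,z)[:2]
# rim: outer outline of case, near edge line and side lines
m=((H>95)&(H<125)&(S>110)&(V>80)).astype(np.uint8)
C=[G(q,.042) for q in((134,135),(347,43),(398,200))]
print('corners',np.round(C,4),np.linalg.norm(C[0]-C[1]),np.linalg.norm(C[1]-C[2]))
# orange masks
o=((H<20)&(S>150)&(V>90)&(g[0]<215)&(g[1]>170)&(g[1]<360)&(g[0]>105)).astype(np.uint8)
ys,xs=np.nonzero(o);P=np.array([G(q,.04) for q in zip(xs,ys)])
a=np.radians(11.5);R=np.array([[np.cos(a),-np.sin(a)],[np.sin(a),np.cos(a)]]);c0=np.array([.4695,-.0772])
L=(P-c0)@R
for n,s in(('timer',L[L[:,0]<-5]),('therm',L[L[:,0]>5])):
    print(n,np.round(np.percentile(s,[.5,99.5],axis=0),4).tolist())
b=((V<75)&(g[0]>80)&(g[0]<205)&(g[1]>225)&(g[1]<265))
k=blob(b);Q=np.array([G(q[0],.05) for q in k]).astype(np.float32);print('handle',cv2.minAreaRect(Q))
print('ends',G((243,97),.049),G((240,243),.045))
E
```

```text
corners [[ 0.3966 -0.2297]
 [ 0.3425  0.0411]
 [ 0.5462  0.0793]] 0.2761837734095154 0.20722956590983468Traceback (most recent call last):
  File "<stdin>", line 16, in <module>
    return _quantile_unchecked(
        a, q, axis, out, overwrite_input, method, keepdims, weights)
    return _ureduce(a,
                    func=_quantile_ureduce_func,
    ...<5 lines>...
                    overwrite_input=overwrite_input,
                    method=method)
    r = func(a, **kwargs)
    result = _quantile(arr,
                       quantiles=q,
    ...<2 lines>...
                       out=out,
                       weights=wgt)
    slices_having_nans = np.isnan(arr[-1, ...])
                                  ~~~^^^^^^^^^
IndexError: index -1 is out of bounds for axis 0 with size 0
```

```bash
python3 - <<'E'
from h import *
import pickle
p=pickle.load(open('w1.pkl','rb'));im=cv2.imread('pics/w1.png')
H,S,V=cv2.split(cv2.cvtColor(im,cv2.COLOR_BGR2HSV));g=np.mgrid[0:384,0:512]
G=lambda q,z:wground(p,q,z)[:2]
b=((V<75)&(g[0]>80)&(g[0]<205)&(g[1]>225)&(g[1]<265))
k=blob(b);Q=np.array([G(q[0],.05) for q in k]).astype(np.float32);print('handle',cv2.minAreaRect(Q))
a,b=G((243,95),.049),G((240,245),.045);print('ends',a,b,(a+b)/2,np.degrees(np.arctan2(*(b-a)[::-1])),np.linalg.norm(a-b))
c=(a+b)/2
plan([*c,.12],np.degrees(np.arctan2(*(b-a)[::-1]))+90)
E
```

```text
handle ((0.3667113482952118, -0.10294751822948456), (0.006658170837908983, 0.004545866046100855), 76.77632141113281)
ends [ 0.38337138 -0.09065909] [ 0.56049302 -0.13390116] [ 0.4719322  -0.11228012] -13.719683919078218 0.18232375650514154
t=1.37 tcp [ 0.4759 -0.0998  0.2411] yaw 78.0 j6 -109 F [-0.6 -0.1  0. ] total turn 0.031 world [-0.004  -0.0124 -0.1211] n=4
  0.008 0.0003 -0.0032 0.0303
  0.008 0.0003 -0.0032 0.0303
  0.008 0.0002 -0.0032 0.0303
  0.008 0.0002 -0.0032 0.0303
```

Request:
drive_tool(
  steps=[0,0,0.015,0,-0.006,0.035,0.8,0,0,0.015,0,-0.007,0.035,0.8,0,0,0,0.001,0,0.035,0.8,0,0,0,0,0,0.035,0.7,0,0,0,0,0,0.025,0.7,0,0,0,0,0,0.012,0.6,0,0,0,0,0,0,0,0,0,0,0,0,0,0,0,0,0,0,0,0,0,0,0,0,0,0,0,0],
)

```text
time_s: 2.2
tcp_pos: [0.4728, -0.114, 0.0659]
ee_rot: [[-0.971, 0.24, 0.003], [0.24, 0.971, 0.0], [-0.003, 0.001, -1.0]]
wrist_force: [-0.6, 0.7, 0.2]
gripper_width: 0.417
gripper_force: 0.0
```

Request:
drive_tool(
  steps=[0,0,0,0,0,0,0,0,0,0,0,0,0,0,0,0,0,0,0,-0.025,0,0,0,0,0,0,-0.025,0],
)

```text
time_s: 2.53
tcp_pos: [0.4708, -0.1137, 0.1144]
ee_rot: [[-0.971, 0.24, -0.004], [0.24, 0.971, -0.0], [0.003, -0.001, -1.0]]
wrist_force: [0.3, 0.3, -0.1]
gripper_width: 0.286
gripper_force: 30.0
```

```bash
python3 - <<'E'
from h import *
s=r.sense();print(s['gripper_width'],s['gripper_force'])
plan([.465,.21,.09],81)
cv2.imwrite('pics/t2.png',r.capture('top'))
E
```

```text
0.28586392476180117 29.99976933002472
t=2.53 tcp [ 0.4708 -0.1137  0.1144] yaw 76.1 j6 -110 F [ 0.3  0.3 -0.1] total turn -0.085 world [-0.0058  0.3237 -0.0244] n=9
  -0.009 0.0092 0.0348 0.0027
  -0.009 0.0089 0.0348 0.0027
  -0.009 0.0086 0.0349 0.0027
  -0.009 0.0083 0.035 0.0027
  -0.009 0.0079 0.0351 0.0027
  -0.009 0.0076 0.0352 0.0027
  -0.009 0.0073 0.0352 0.0027
  -0.009 0.0069 0.0353 0.0027
  -0.009 0.0066 0.0354 0.0027
```

Request:
drive_tool(
  steps=[0,0,0,0.009,0.035,0,0,0,0,-0.01,0.009,0.035,0,0,0,0,-0.01,0.009,0.035,0,0,0,0,-0.01,0.008,0.035,0,0,0,0,-0.01,0.008,0.035,0,0,0,0,-0.01,0.008,0.035,0,0,0,0,-0.01,0.007,0.035,0,0,0,0,-0.01,0.007,0.035,0,0,0,0,-0.01,0.007,0.035,0.02,0,0,0,0,0,0,0.02,0],
)

```text
time_s: 3.42
tcp_pos: [0.4699, 0.2163, 0.0761]
ee_rot: [[-0.988, 0.155, 0.008], [0.155, 0.988, 0.006], [-0.007, 0.007, -1.0]]
wrist_force: [-0.0, -0.2, -1.2]
gripper_width: 0.283
gripper_force: 30.0
```

```bash
python3 - <<'E'
from h import *
plan([.465,.21,.042],step=.02)
E
```

```text
t=3.42 tcp [0.4699 0.2163 0.0761] yaw 81.1 j6 -142 F [-0.  -0.2 -1.2] total turn 0.000 world [-0.0049 -0.0063 -0.0341] n=2
  0.0 0.002 -0.0036 0.017
  0.0 0.002 -0.0036 0.017
```

Request:
drive_tool(
  steps=[0,0,0,0.002,-0.003,0.011,0,0,0,0,0.002,-0.003,0.011,0,0,0,0,0,0,0.008,0,0,0,0,0,0,0.002,0,0,0,0,0,0,0,0,0,0,0,0,0,0,0.4,0,0,0,0,0,0,0.5,0,0,0,0,0,0,0.6,0,0,0,0,0,-0.01,0.7,0,0,0,0,0,-0.03,1],
)

```text
time_s: 4.25
tcp_pos: [0.4605, 0.2025, 0.0804]
ee_rot: [[-0.987, 0.163, -0.007], [0.163, 0.987, -0.005], [0.006, -0.006, -1.0]]
wrist_force: [0.2, 0.9, -0.4]
gripper_width: 0.58
gripper_force: 0.0
```

Request:
drive_tool(
  steps=[0,0,0,0,0,-0.04,1,0,0,0,0,0,-0.04,1,0,0,0,0,0,-0.04,1,0,0,0,0,0,-0.04,1],
)

```text
time_s: 4.58
tcp_pos: [0.4622, 0.2037, 0.246]
ee_rot: [[-0.987, 0.161, 0.001], [0.161, 0.987, 0.001], [-0.001, 0.001, -1.0]]
wrist_force: [1.2, 0.2, -0.2]
gripper_width: 0.884
gripper_force: 0.0
```

```bash
python3 - <<'E'
from h import *
import pickle
p=r.camera_params("wrist");im=r.capture("wrist");cv2.imwrite('pics/w2.png',im);pickle.dump(p,open('w2.pkl','wb'))
cv2.imwrite('pics/t3.png',r.capture('top'))
plan([.519,.357,.24],104.5)
E
```

```text
t=4.68 tcp [0.466  0.2061 0.2515] yaw 80.8 j6 -142 F [ 0.2  0.8 -0.2] total turn -0.414 world [ 0.053   0.1509 -0.0115] n=5
  -0.083 -0.0056 0.0315 0.0027
  -0.083 -0.0082 0.0309 0.0027
  -0.083 -0.0107 0.0301 0.0027
  -0.083 -0.0132 0.0291 0.0027
  -0.083 -0.0155 0.0279 0.0027
```

View pics/w2.png

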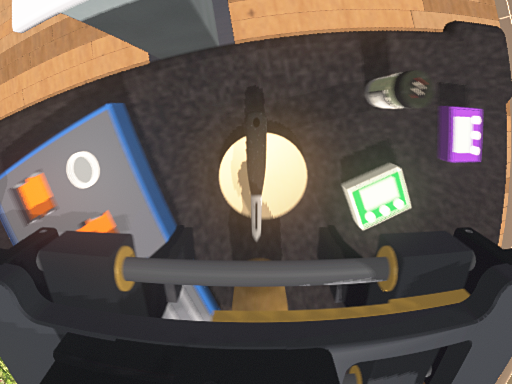

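The peeler lies across the rest at about (257,163), with the rest centre at (263,176). The timer is at (376,195) and the jar at (400,88). Next I measure the timer.

```bash
cat >> h.py <<'E'
def rect(P):
    (a,b),wh,an=cv2.minAreaRect(np.array(P).astype(np.float32))
    if wh[0]>wh[1]: an+=90    # angle of the short side
    return np.round((a,b),4),np.round(wh,4),round((an+90)%180-90,1)
E
python3 - <<'E'
from h import *
import pickle
p=pickle.load(open('w2.pkl','rb'));im=cv2.imread('pics/w2.png')
m=np.zeros(im.shape[:2],np.uint8);
H,S,V=cv2.split(cv2.cvtColor(im,cv2.COLOR_BGR2HSV))
m=((H>40)&(H<85)&(S>90)&(V>70));m[:, :330]=0;m[240:]=0;m[:150]=0;m[:,425:]=0
k=blob(m);print('green',rect([wground(p,q[0],.034)[:2] for q in k]))
m=(V>150);m[:, :330]=0;m[240:]=0;m[:150]=0;m[:,425:]=0
k=blob(m);print('all',rect([wground(p,q[0],.034)[:2] for q in k]))
# peeler-rest check
print('peeler mid',(wground(p,(256,88),.024)+wground(p,(257,240),.024))[:2]/2,'rest',wground(p,(263,176),.015)[:2])
E
```

```text
green (array([0.5276, 0.3331]), array([0.0492, 0.0105]), -74.7)
all (array([0.5178, 0.3597]), array([0.0726, 0.0862]), 14.6)
peeler mid [0.45723363 0.20603248] rest [0.47106641 0.21222093]
```

Request:
drive_tool(
  steps=[0,0,-0.083,-0.006,0.031,0,1,0,0,-0.083,-0.008,0.031,0,1,0,0,-0.083,-0.011,0.03,0,1,0,0,-0.083,-0.013,0.029,0,1,0,0,-0.083,-0.016,0.028,0,1,0,0,0,0,0,0.02,1,0,0,0,0,0,0.02,1,0,0,0,0,0,0,1],
)

```text
time_s: 5.35
tcp_pos: [0.5142, 0.3533, 0.1982]
ee_rot: [[-0.968, -0.25, -0.007], [-0.25, 0.968, -0.005], [0.008, -0.003, -1.0]]
wrist_force: [-0.8, -0.3, -1.2]
gripper_width: 0.998
gripper_force: 0.0
```

```bash
python3 - <<'E'
from h import *
import pickle
p=r.camera_params("wrist");im=r.capture("wrist");cv2.imwrite('pics/w3.png',im);pickle.dump(p,open('w3.pkl','wb'))
plan([.519,.357,.2],104.5)
H,S,V=cv2.split(cv2.cvtColor(im,cv2.COLOR_BGR2HSV))
K=blob((H>40)&(H<85)&(S>90)&(V>70));x,y,w,h=cv2.boundingRect(K);print(x,y,w,h)
print('green',rect([wground(p,q[0],.034)[:2] for q in K]))
m=V>150;z=np.zeros_like(m);z[y-14:y+h+14,x-14:x+w+14]=1;k=blob(m&z);print('all',cv2.boundingRect(k),rect([wground(p,q[0],.034)[:2] for q in k]))
E
```

```text
t=5.40 tcp [0.5153 0.3535 0.2006] yaw 104.5 j6 -125 F [-0.8  0.4  0.3] total turn -0.000 world [ 0.0037  0.0035 -0.0006] n=1
  -0.0 -0.0045 0.0024 0.0006
229 166 66 48
green (array([0.5187, 0.3603]), array([0.0522, 0.07  ]), 14.6)
all (225, 159, 74, 58) (array([0.5168, 0.3598]), array([0.0633, 0.0783]), 14.6)
```

View pics/w3.png

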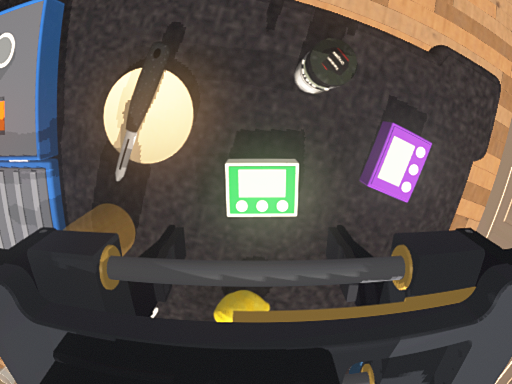

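The timer centre is (0.518, 0.360), with an 78 mm side and a 14.6° yaw, and the view agrees with the top camera. I come in from above and pause just before the top.

Request:
drive_tool(
  steps=[0,0,0,-0.002,0.003,0.035,1,0,0,0,-0.002,0.003,0.035,1,0,0,0,0,0,0.035,1,0,0,0,0,0,0.025,1,0,0,0,0,0,0.01,1,0,0,0,0,0,0,1],
)

```text
time_s: 5.9
tcp_pos: [0.5183, 0.3604, 0.0614]
ee_rot: [[-0.968, -0.25, -0.002], [-0.25, 0.968, -0.003], [0.003, -0.002, -1.0]]
wrist_force: [-0.5, 0.6, -0.0]
gripper_width: 1.0
gripper_force: 0.0
```

```bash
python3 - <<'E'
from h import *
plan([.518,.36,.041],104.6)
cv2.imwrite('pics/w4.png',r.capture("wrist")[100:384,60:450])
E
```

```text
t=5.90 tcp [0.5183 0.3604 0.0614] yaw 104.5 j6 -125 F [-0.5  0.6 -0. ] total turn -0.002 world [-0.0003 -0.0004 -0.0204] n=1
  -0.002 0.0003 -0.0002 0.0204
```

View pics/w4.png

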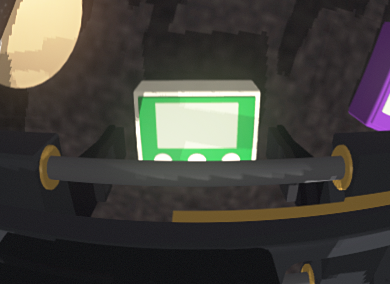

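The timer sits between the fingers, with about equal gaps at columns 125 and 268. I go down and grip.

Request:
drive_tool(
  steps=[0,0,0,0,0,0.007,1,0,0,0,0,0,0.006,1,0,0,0,0,0,0.006,1,0,0,0,0,0,0,1,0,0,0,0,0,0,0,0,0,0,0,0,0,0,0,0,0,0,0,0,0],
)

```text
time_s: 6.53
tcp_pos: [0.519, 0.3614, 0.0439]
ee_rot: [[-0.968, -0.25, 0.0], [-0.25, 0.968, 0.0], [-0.001, 0.0, -1.0]]
wrist_force: [0.5, -0.4, -0.3]
gripper_width: 0.891
gripper_force: 30.0
```

Request:
drive_tool(
  steps=[0,0,0,0,0,-0.02,0,0,0,0,0,0,-0.04,0,0,0,0,0,0,-0.04,0,0,0,0,0,0,0,0],
)

```text
time_s: 6.87
tcp_pos: [0.5228, 0.3645, 0.1529]
ee_rot: [[-0.968, -0.252, 0.013], [-0.252, 0.968, 0.01], [-0.015, 0.007, -1.0]]
wrist_force: [1.0, 0.6, 0.3]
gripper_width: 0.892
gripper_force: 30.0
```

```bash
python3 - <<'E'
from h import *
s=r.sense();print(s['gripper_width'],s['gripper_force'])
plan([.435,-.135,.17],101.4)
E
```

```text
0.8921602907758368 29.99862402677536
t=6.87 tcp [0.5228 0.3645 0.1529] yaw 104.6 j6 -125 F [1.  0.6 0.3] total turn 0.056 world [-0.0878 -0.4995  0.0171] n=13
  0.004 0.0162 -0.0355 -0.0018
  0.004 0.016 -0.0355 -0.0018
  0.004 0.0159 -0.0356 -0.0018
  0.004 0.0157 -0.0357 -0.0018
  0.004 0.0156 -0.0357 -0.0018
  0.004 0.0154 -0.0358 -0.0018
  0.004 0.0153 -0.0359 -0.0018
  0.004 0.0151 -0.0359 -0.0018
  0.004 0.015 -0.036 -0.0018
  0.004 0.0148 -0.0361 -0.0018
  0.004 0.0147 -0.0361 -0.0018
  0.004 0.0145 -0.0362 -0.0018
  0.004 0.0143 -0.0363 -0.0018
```

Request:
drive_tool(
  steps=[0,0,0.006,0.016,-0.035,0,0,0,0,0.006,0.016,-0.035,0,0,0,0,0.006,0.016,-0.036,-0.01,0,0,0,0.006,0.016,-0.036,-0.01,0,0,0,0.006,0.016,-0.036,-0.01,0,0,0,0.006,0.015,-0.036,0,0,0,0,0.006,0.015,-0.036,0,0,0,0,0.006,0.015,-0.036,0,0,0,0,0.006,0,0,0,0,0,0,0,0,0,0,0],
)

```text
time_s: 7.7
tcp_pos: [0.462, 0.0524, 0.1737]
ee_rot: [[-0.981, -0.194, 0.0], [-0.194, 0.981, 0.0], [-0.0, 0.0, -1.0]]
wrist_force: [0.6, 0.1, -2.1]
gripper_width: 0.888
gripper_force: 30.0
```

```bash
python3 - <<'E'
from h import *
import pickle
p=r.camera_params("wrist");im=r.capture("wrist");cv2.imwrite('pics/w5.png',im);pickle.dump(p,open('w5.pkl','wb'))
t=r.capture('top');cv2.imwrite('pics/t5.png',t)
plan([.435,-.135,.17],101.4)
cv2.imwrite('pics/v5.png',np.hstack([cv2.resize(im,(480,360)),cv2.resize(t[150:300,220:353],(319,360))]))
E
```

```text
t=7.80 tcp [0.4631 0.0544 0.1738] yaw 101.4 j6 -105 F [ 0.6 -0.8 -1.6] total turn -0.000 world [-0.0281 -0.1894 -0.0038] n=5
  -0.0 0.013 -0.036 0.0007
  -0.0 0.013 -0.036 0.0007
  -0.0 0.013 -0.036 0.0007
  -0.0 0.013 -0.036 0.0007
  -0.0 0.013 -0.036 0.0007
```

View pics/v5.png

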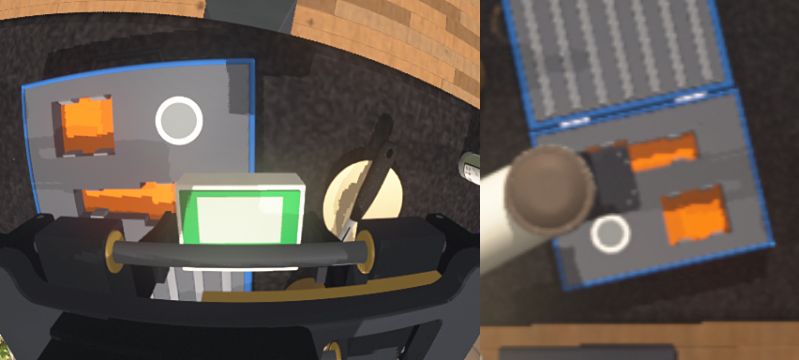

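The wrist view shows the timer cutout at about (57–121, 103–168) in full-picture pixels, unobstructed, and the top view agrees. I measure its outline at foam height.

```bash
python3 - <<'E'
from h import *
import pickle
p=pickle.load(open('w5.pkl','rb'));im=cv2.imread('pics/w5.png');t=cv2.imread('pics/t5.png');pt=r.camera_params('top')
def meas(n,im,f,x0,y0,x1,y1,z=.04):
    H,S,V=cv2.split(cv2.cvtColor(im,cv2.COLOR_BGR2HSV))
    m=((H<18)|(H>175))&(S>110)&(V>40);b=np.zeros_like(m);b[y0:y1,x0:x1]=1
    k=blob(m&b);print(n,cv2.boundingRect(k))
    P=np.array([f(q[0],z)[:2] for q in k]);print(' rect',rect(P))
    a=np.radians(11.4);R=np.array([[np.cos(a),-np.sin(a)],[np.sin(a),np.cos(a)]]);L=P@R
    lo,hi=np.percentile(L,[4,96],axis=0);lo2,hi2=L.min(0),L.max(0)
    print(' pct centre',R@((lo+hi)/2),hi-lo,'minmax',R@((lo2+hi2)/2),hi2-lo2)
W=lambda q,z:wground(p,q,z);T=lambda q,z:ground(pt,q,z)
meas('wrist',im,W,40,95,135,180);meas('top',t,T,292,225,330,255)
c=[wground(p,q,.042)[:2] for q in((24,92),(271,64))];print('rim near corners',c,np.linalg.norm(c[0]-c[1]))
# blue rim outer, top view
H,S,V=cv2.split(cv2.cvtColor(t,cv2.COLOR_BGR2HSV));m=(H>95)&(H<125)&(S>100)&(V>60)
ys,xs=np.nonzero(m);
P=np.array([T(q,.042)[:2] for q in zip(xs,ys)]);a=np.radians(11.4);R=np.array([[np.cos(a),-np.sin(a)],[np.sin(a),np.cos(a)]])
L=P@R;s=(L[:,0]<np.percentile(L[:,0],60));print('y range near',np.percentile(L[s,1],[.5,99.5]),'xmin',np.percentile(L[:,0],.5),'wd',L.min(0),L.max(0))
print('c0 pred in rot',np.array([.4715,-.0755])@R)
E
```

```text
wrist (65, 102, 57, 62)
 rect (array([ 0.4344, -0.1253]), array([0.0621, 0.0689]), 11.3)
 pct centre [ 0.43461152 -0.12523701] [0.06087109 0.06831233] minmax [ 0.43444338 -0.12527285] [0.06216095 0.06889941]
top (295, 227, 29, 25)
 rect (array([ 0.4368, -0.1334]), array([0.065 , 0.0816]), 10.1)
 pct centre [ 0.43703255 -0.13332791] [0.06214025 0.08031002] minmax [ 0.43672439 -0.13327734] [0.0651243  0.08175136]
rim near corners [array([ 0.39700742, -0.22871218]), array([0.34184113, 0.04265565])] 0.27691843448058684
y range near [-0.30979344 -0.02643569] xmin 0.3402739316862162 wd [ 0.33992731 -0.31014656] [0.95556984 0.46513996]
c0 pred in rot [ 0.44727473 -0.16720591]
```

Request:
drive_tool(
  steps=[0,0,0,0.012,-0.036,0,0,0,0,0,0.012,-0.036,0,0,0,0,0,0.012,-0.036,0,0,0,0,0,0.013,-0.036,0.02,0,0,0,0,0.013,-0.035,0.02,0,0,0,0,0,0,0.02,0,0,0,0,0,0,0.01,0,0,0,0,0,0,0,0,0,0,0,0,0,0,0],
)

```text
time_s: 8.55
tcp_pos: [0.4384, -0.131, 0.1043]
ee_rot: [[-0.98, -0.199, -0.001], [-0.199, 0.98, -0.0], [0.001, -0.0, -1.0]]
wrist_force: [0.3, -0.3, -1.7]
gripper_width: 0.896
gripper_force: 30.0
```

```bash
python3 - <<'E'
from h import *
plan([.437,-.1333,.088],101.4)
E
```

```text
t=8.55 tcp [ 0.4384 -0.131   0.1043] yaw 101.5 j6 -82 F [ 0.3 -0.3 -1.7] total turn 0.002 world [-0.0014 -0.0023 -0.0163] n=1
  0.002 0.0018 -0.002 0.0163
```

Request:
drive_tool(
  steps=[0,0,0,0.002,-0.002,0.008,0,0,0,0,0,0,0.006,0,0,0,0,0,0,0,0,0,0,0,0,0,0.004,0,0,0,0,0,0,0.003,0,0,0,0,0,0,0.002,0,0,0,0,0,0,0,0],
)

```text
time_s: 9.13
tcp_pos: [0.4359, -0.1339, 0.0812]
ee_rot: [[-0.98, -0.198, -0.001], [-0.198, 0.98, 0.0], [0.001, 0.0, -1.0]]
wrist_force: [0.0, 0.2, -2.5]
gripper_width: 0.892
gripper_force: 30.0
```

```bash
python3 - <<'E'
from h import *
s=r.sense();print(s['moment'])
plan([.437,-.1333,.064],101.4)
E
```

```text
[-0.03529232  0.02874427 -0.01355124]
t=9.13 tcp [ 0.4359 -0.1339  0.0812] yaw 101.4 j6 -82 F [ 0.   0.2 -2.5] total turn -0.000 world [ 0.0011  0.0006 -0.0172] n=1
  -0.0 -0.0012 0.0003 0.0172
```

Request:
drive_tool(
  steps=[0,0,0,-0.001,0,0.002,0,0,0,0,0,0,0.002,0,0,0,0,0,0,0.002,0,0,0,0,0,0,0.002,0,0,0,0,0,0,0,0],
)

```text
time_s: 9.55
tcp_pos: [0.4374, -0.1339, 0.0737]
ee_rot: [[-0.98, -0.198, 0.001], [-0.198, 0.98, -0.0], [-0.001, -0.0, -1.0]]
wrist_force: [-0.4, -0.9, 1.8]
gripper_width: 0.893
gripper_force: 30.0
```

Request:
drive_tool(
  steps=[0,0,0,0,0,0.002,0,0,0,0,0,0,0.002,0,0,0,0,0,0,0.002,0,0,0,0,0,0,0,0],
)

```text
time_s: 9.88
tcp_pos: [0.437, -0.1337, 0.0672]
ee_rot: [[-0.98, -0.197, -0.0], [-0.197, 0.98, 0.0], [0.0, 0.0, -1.0]]
wrist_force: [1.5, -1.2, -1.0]
gripper_width: 0.889
gripper_force: 30.0
```

Request:
drive_tool(
  steps=[0,0,0,0,0,0.002,0,0,0,0,0,0,0.001,0,0,0,0,0,0,0.001,0,0,0,0,0,0,0,0],
)

```text
time_s: 10.22
tcp_pos: [0.4371, -0.1337, 0.0639]
ee_rot: [[-0.98, -0.198, -0.0], [-0.198, 0.98, -0.0], [0.0, -0.0, -1.0]]
wrist_force: [-0.8, 0.1, 5.3]
gripper_width: 0.892
gripper_force: 30.0
```

Request:
drive_tool(
  steps=[0,0,0,0,0,0.001,0,0,0,0,0,0,0.001,0,0,0,0,0,0,0,0],
)

```text
time_s: 10.47
tcp_pos: [0.4371, -0.1337, 0.0638]
ee_rot: [[-0.98, -0.198, 0.0], [-0.198, 0.98, -0.0], [0.0, -0.0, -1.0]]
wrist_force: [-6.6, 3.1, 22.5]
gripper_width: 0.889
gripper_force: 30.0
```

Request:
drive_tool(
  steps=[0,0,0,0,0,0,1,0,0,0,0,0,0,1,0,0,0,0,0,0,1,0,0,0,0,0,-0.015,1,0,0,0,0,0,-0.025,1,0,0,0,0,0,-0.025,0,0,0,0,0,0,0,0,0,0,0,0,0,0,0,0,0,0,0,0,0,0,0,0,0,0,0,0,0],
)

```text
time_s: 11.3
tcp_pos: [0.4361, -0.1337, 0.1253]
ee_rot: [[-0.98, -0.197, -0.003], [-0.197, 0.98, 0.0], [0.003, 0.001, -1.0]]
wrist_force: [-1.0, -0.2, -0.3]
gripper_width: 0.705
gripper_force: 0.0
```

```bash
python3 - <<'E'
from h import *
s=r.sense();print(s['gripper_width'])
plan([.4365,-.1335,.078],101.4,step=.02)
E
```

```text
0.7052143917149616
t=11.30 tcp [ 0.4361 -0.1337  0.1253] yaw 101.4 j6 -82 F [-1.  -0.2 -0.3] total turn -0.001 world [ 0.0004  0.0002 -0.0473] n=3
  -0.0 -0.0002 0.0 0.0158
  -0.0 -0.0002 0.0 0.0158
  -0.0 -0.0002 0.0 0.0158
```

```bash
python3 - <<'E'
from h import *
plan([.4387,-.4015,.2],133.6)
E
```

```text
t=11.30 tcp [ 0.4361 -0.1337  0.1253] yaw 101.4 j6 -82 F [-1.  -0.2 -0.3] total turn -0.563 world [ 0.0026 -0.2678  0.0747] n=7
  -0.08 0.0072 -0.0376 -0.0107
  -0.08 0.0102 -0.0369 -0.0107
  -0.08 0.0131 -0.0359 -0.0107
  -0.08 0.016 -0.0348 -0.0107
  -0.08 0.0187 -0.0334 -0.0107
  -0.08 0.0213 -0.0318 -0.0107
  -0.08 0.0238 -0.0299 -0.0107
```

Request:
drive_tool(
  steps=[0,0,-0.08,0.007,-0.037,-0.011,0.7,0,0,-0.08,0.01,-0.037,-0.011,0.7,0,0,-0.08,0.013,-0.036,-0.011,0.7,0,0,-0.08,0.016,-0.035,-0.011,0.7,0,0,-0.08,0.019,-0.033,-0.011,0.7,0,0,-0.08,0.021,-0.032,-0.01,0.7,0,0,-0.08,0.024,-0.03,-0.01,0.7,0,0,0,0,0,0,0.7,0,0,0,0,0,0,0.7],
)

```text
time_s: 12.05
tcp_pos: [0.4388, -0.4027, 0.1997]
ee_rot: [[-0.729, -0.685, -0.002], [-0.685, 0.729, 0.002], [0.0, 0.003, -1.0]]
wrist_force: [0.0, 0.6, -0.4]
gripper_width: 0.703
gripper_force: 0.0
```

```bash
python3 - <<'E'
from h import *
import pickle
p=r.camera_params("wrist");im=r.capture("wrist");cv2.imwrite('pics/w6.png',im);pickle.dump(p,open('w6.pkl','wb'))
H,S,V=cv2.split(cv2.cvtColor(im,cv2.COLOR_BGR2HSV))
m=(H>20)&(H<35)&(S>120)&(V>90);m[230:]=0
k=blob(m);print(cv2.boundingRect(k))
P=np.array([wground(p,q[0],.034)[:2] for q in k]);c,wh,a=rect(P);print(c,wh,a)
R=np.array([[np.cos(np.radians(a)),-np.sin(np.radians(a))],[np.sin(np.radians(a)),np.cos(np.radians(a))]])
L=(P-c)@R
for y in(-.06,-.04,-.02,0,.01,.03,.045,.06):
    s=L[abs(L[:,1]-y)<.004];print(y,np.round([s[:,0].min(),s[:,0].max()],4))
t=r.capture('top');cv2.imwrite('pics/t6.png',t);pt=r.camera_params('top')
H,S,V=cv2.split(cv2.cvtColor(t,cv2.COLOR_BGR2HSV));m=(H>40)&(H<85)&(S>90)&(V>70);m[:,:280]=0;m[:,340:]=0;m[:220]=0;m[265:]=0
k=blob(m);print('timer',rect([ground(pt,q[0],.054)[:2] for q in k]))
plan([*(c+R@[0,.007]),.041],a+180)
E
```

```text
(236, 109, 44, 121)
[ 0.429  -0.4104] [0.132  0.0469] -45.3
-0.06 [-0.0142  0.0158]
-0.04 [-0.0148  0.0154]
-0.02 [-0.0144  0.0158]
0 [-0.0151  0.0155]
0.01 [-0.015  0.015]
0.03 [-0.0224  0.0234]
0.045 [-0.0234  0.023 ]
0.06 [-0.0234  0.0234]
timer (array([ 0.4431, -0.1646]), array([0.0504, 0.0109]), -83.9)
t=12.15 tcp [ 0.4388 -0.4004  0.1997] yaw 133.4 j6 -20 F [-0.4  0.4 -0.1] total turn -0.022 world [-0.0048 -0.0051 -0.1587] n=4
  -0.006 0.0017 -0.0003 0.0397
  -0.006 0.0017 -0.0002 0.0397
  -0.006 0.0017 -0.0002 0.0397
  -0.006 0.0017 -0.0002 0.0397
```

View pics/w6.png

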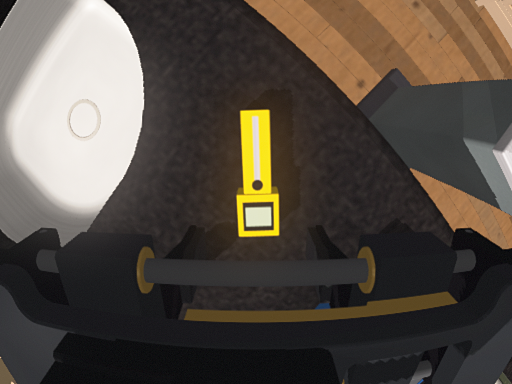

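The thermometer lies at columns 236–280, with the head end at row 237, so the mask cut the head a few mm short. Taking the tail edge as reference, its origin is (0.432, -0.4075) with the axis at 44.7°. I'm gripping the handle at y = +7 mm.

Request:
drive_tool(
  steps=[0,0,-0.022,0.003,0,0.04,0.6,0,0,0,0,0,0.04,0.6,0,0,0,0,0,0.035,0.6,0,0,0,0,0,0.025,0.6,0,0,0,0,0,0.016,0.6,0,0,0,0,0,0,0.6,0,0,0,0,0,0,0.6,0,0,0,0,0,0,0,0,0,0,0,0,0,0,0,0,0,0,0,0,0],
)

```text
time_s: 12.98
tcp_pos: [0.4384, -0.4035, 0.0473]
ee_rot: [[-0.71, -0.704, 0.003], [-0.704, 0.71, -0.002], [-0.001, -0.003, -1.0]]
wrist_force: [0.0, 1.0, 0.6]
gripper_width: 0.453
gripper_force: 0.0
```

Request:
drive_tool(
  steps=[0,0,0,0,0,0,0,0,0,0,0,0,0,0,0,0,0,0,0,0,0],
)

```text
time_s: 13.23
tcp_pos: [0.4377, -0.4034, 0.0466]
ee_rot: [[-0.71, -0.704, 0.001], [-0.704, 0.71, -0.001], [-0.0, -0.001, -1.0]]
wrist_force: [-1.3, 3.1, 5.0]
gripper_width: 0.342
gripper_force: 30.0
```

Request:
drive_tool(
  steps=[0,0,0,0,0,-0.02,0,0,0,0,0,0,-0.04,0,0,0,0,0,0,-0.04,0,0,0,0,0,0,0,0],
)

```text
time_s: 13.57
tcp_pos: [0.4414, -0.4065, 0.1542]
ee_rot: [[-0.709, -0.705, 0.013], [-0.705, 0.709, -0.01], [-0.002, -0.016, -1.0]]
wrist_force: [0.7, -0.1, -0.2]
gripper_width: 0.339
gripper_force: 30.0
```

```bash
python3 - <<'E'
from h import *
import pickle
a=np.radians(11.4);R=np.array([[np.cos(a),-np.sin(a)],[np.sin(a),np.cos(a)]])
c0=np.array([.4363,-.1335])-R@[-.045,-.05];print('case',c0)
tc=c0+R@[.045,0];print('cutout',tc)
pt=r.camera_params('top');t=cv2.imread('pics/t5.png')
# thermometer cutout, unobstructed top0 view and the present
for n,t in(('now',r.capture('top')),):
    cv2.imwrite('pics/t7.png',t)
    H,S,V=cv2.split(cv2.cvtColor(t,cv2.COLOR_BGR2HSV));m=((H<18)|(H>175))&(S>110)&(V>40);b=np.zeros_like(m);b[190:232,250:330]=1
    k=blob(m&b);P=np.array([ground(pt,q[0],.04)[:2] for q in k]);print(n,cv2.boundingRect(k),rect(P));L=(P-tc)@R;print(np.round([L.min(0),L.max(0)],4))
    for y in(-.06,-.04,-.02,0,.03,.05):
        s=L[abs(L[:,1]-y)<.006];print(y,np.round([s[:,0].min(),s[:,0].max()],4) if len(s) else 0)
s=r.sense();print(s['gripper_width'])
plan([*(tc+R@[0,.007]),.17],191.4)
E
```

```text
case [ 0.47052934 -0.07559186]
cutout [ 0.51464154 -0.06669728]
now (265, 205, 46, 23) (array([ 0.5143, -0.0666]), array([0.0507, 0.1442]), 11.3)
[[-0.0256 -0.072 ]
 [ 0.0252  0.0722]]
-0.06 [-0.0177  0.0159]
-0.04 [-0.013   0.0137]
-0.02 [-0.0182  0.0171]
0 [-0.018   0.0173]
0.03 [-0.0243  0.0247]
0.05 [-0.0244  0.0239]
0.33997963936338277
t=13.62 tcp [ 0.44   -0.405   0.1505] yaw 134.8 j6 -18 F [-0.6  0.3 -2.5] total turn -0.989 world [0.0733 0.3452 0.0195] n=9
  -0.11 -0.0328 0.0215 -0.0023
  -0.11 -0.035 0.0177 -0.0023
  -0.11 -0.0367 0.0138 -0.0023
  -0.11 -0.038 0.0097 -0.0023
  -0.11 -0.0388 0.0055 -0.0023
  -0.11 -0.0392 0.0012 -0.0023
  -0.11 -0.0391 -0.0031 -0.0023
  -0.11 -0.0385 -0.0074 -0.0023
  -0.11 -0.0375 -0.0115 -0.0023
```

Request:
drive_tool(
  steps=[0,0,-0.11,-0.033,0.021,-0.002,0,0,0,-0.11,-0.035,0.018,-0.002,0,0,0,-0.11,-0.037,0.014,-0.002,0,0,0,-0.11,-0.038,0.01,-0.002,0,0,0,-0.11,-0.039,0.005,-0.002,0,0,0,-0.11,-0.039,0.001,-0.002,0,0,0,-0.11,-0.039,-0.003,-0.002,0,0,0,-0.11,-0.038,-0.007,-0.002,0,0,0,-0.11,-0.037,-0.011,-0.002,0,0,0,0,0,0,0,0],
)

```text
time_s: 14.45
tcp_pos: [0.5118, -0.0539, 0.163]
ee_rot: [[0.208, -0.978, 0.001], [-0.978, -0.208, 0.001], [-0.001, -0.001, -1.0]]
wrist_force: [0.8, -1.1, -1.5]
gripper_width: 0.34
gripper_force: 30.0
```

```bash
python3 - <<'E'
from h import *
import pickle
s=r.sense();p=r.camera_params("wrist");im=r.capture("wrist");cv2.imwrite('pics/w8.png',im)
H,S,V=cv2.split(cv2.cvtColor(im,cv2.COLOR_BGR2HSV))
m=(H>20)&(H<35)&(S>120)&(V>60)
k=blob(m);print(cv2.boundingRect(k))
ztop=s['tcp_pos'][2]-.0126
P=np.array([wground(p,q[0],ztop) for q in k]);L=(P-s['tcp_pos'])@s['ee_rot'];print('tool frame range',np.round([L.min(0),L.max(0)],4))
print(rect(L[:,:2]))
m=(H>40)&(H<85)&(S>90)&(V>70);k=blob(m);print('timer',cv2.boundingRect(k),rect([wground(p,q[0],.054)[:2] for q in k]))
plan([.5133,-.0607,.09],191.4)
E
```

```text
(227, 110, 57, 151)
tool frame range [[-0.0083 -0.0156  0.0125]
 [ 0.0775  0.0144  0.0126]]
(array([ 0.0346, -0.0006]), array([0.0299, 0.0858]), 89.9)
timer (329, 88, 59, 83) (array([ 0.437 , -0.1344]), array([0.0524, 0.0705]), 11.5)
t=14.50 tcp [ 0.5108 -0.056   0.1627] yaw -168.2 j6 -0 F [ 0.2 -1.3 -1.3] total turn 0.006 world [ 0.0025 -0.0047 -0.0727] n=2
  0.003 0.0026 -0.0008 0.0363
  0.003 0.0026 -0.0008 0.0363
```

View pics/w8.png

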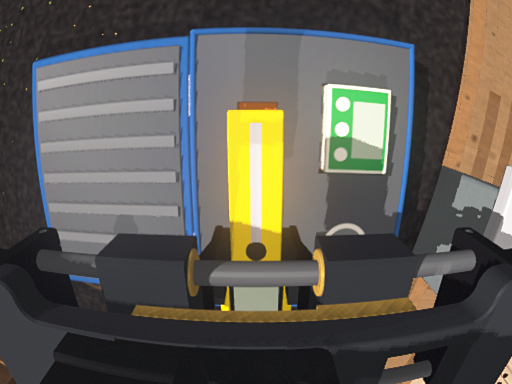

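The timer is home and aligned at (0.437, -0.134), 11.5°. The thermometer is held straight, with its tail 77.5 mm ahead of the TCP, so I go down slowly.

Request:
drive_tool(
  steps=[0,0,0.006,0.002,-0.001,0.02,0,0,0,0,0.002,-0.001,0.02,0,0,0,0,0,0,0.02,0,0,0,0,0,0,0.01,0,0,0,0,0,0,0,0,0,0,0,0,0,0,0],
)

```text
time_s: 15.0
tcp_pos: [0.5129, -0.0632, 0.093]
ee_rot: [[0.192, -0.981, -0.002], [-0.981, -0.192, -0.001], [0.0, 0.002, -1.0]]
wrist_force: [-0.0, 0.6, -0.8]
gripper_width: 0.341
gripper_force: 30.0
```

```bash
python3 - <<'E'
from h import *
plan([.5131,-.0597,.083],191.4)
E
```

```text
t=15.00 tcp [ 0.5129 -0.0632  0.093 ] yaw -168.9 j6 0 F [-0.   0.6 -0.8] total turn -0.006 world [ 0.0002  0.0035 -0.01  ] n=1
  -0.006 -0.0034 -0.0009 0.01
```

Request:
drive_tool(
  steps=[0,0,-0.006,-0.003,-0.001,0,0,0,0,0,0,0,0.003,0,0,0,0,0,0,0.003,0,0,0,0,0,0,0.003,0,0,0,0,0,0,0,0],
)

```text
time_s: 15.42
tcp_pos: [0.5134, -0.0594, 0.0843]
ee_rot: [[0.199, -0.98, -0.001], [-0.98, -0.199, 0.0], [-0.0, 0.001, -1.0]]
wrist_force: [-0.3, -1.0, -1.6]
gripper_width: 0.337
gripper_force: 30.0
```

```bash
python3 - <<'E'
from h import *
print(r.sense()['moment']);plan([.5131,-.0597,.0666],191.4)
E
```

```text
[-0.00483902  0.19358676 -0.00676803]
t=15.42 tcp [ 0.5134 -0.0594  0.0843] yaw -168.6 j6 0 F [-0.3 -1.  -1.6] total turn 0.001 world [-0.0003 -0.0003 -0.0177] n=1
  0.001 0.0003 0.0003 0.0177
```

Underside is 2 mm into the opening with no resistance; I continue slowly.

Request:
drive_tool(
  steps=[0,0,0,0,0,0.002,0,0,0,0,0,0,0.002,0,0,0,0,0,0,0.002,0,0,0,0,0,0,0.002,0,0,0,0,0,0,0,0],
)

```text
time_s: 15.83
tcp_pos: [0.5138, -0.0595, 0.0766]
ee_rot: [[0.199, -0.98, -0.0], [-0.98, -0.199, -0.0], [0.0, 0.0, -1.0]]
wrist_force: [-1.3, -0.5, 0.9]
gripper_width: 0.339
gripper_force: 30.0
```

Request:
drive_tool(
  steps=[0,0,0,0,0,0.002,0,0,0,0,0,0,0.002,0,0,0,0,0,0,0.002,0,0,0,0,0,0,0.001,0,0,0,0,0,0,0,0],
)

```text
time_s: 16.25
tcp_pos: [0.5136, -0.0594, 0.0691]
ee_rot: [[0.199, -0.98, -0.001], [-0.98, -0.199, -0.0], [-0.0, 0.001, -1.0]]
wrist_force: [-0.4, -0.7, 0.0]
gripper_width: 0.336
gripper_force: 30.0
```

Request:
drive_tool(
  steps=[0,0,0,0,0,0.001,0,0,0,0,0,0,0.001,0,0,0,0,0,0,0.001,0,0,0,0,0,0,0,0],
)

```text
time_s: 16.58
tcp_pos: [0.5138, -0.0594, 0.0667]
ee_rot: [[0.199, -0.98, -0.0], [-0.98, -0.199, -0.0], [0.0, 0.0, -1.0]]
wrist_force: [-1.8, 0.2, 2.5]
gripper_width: 0.337
gripper_force: 30.0
```

Request:
drive_tool(
  steps=[0,0,0,0,0,0.001,0,0,0,0,0,0,0.001,0,0,0,0,0,0,0.001,0,0,0,0,0,0,0,0],
)

```text
time_s: 16.92
tcp_pos: [0.5138, -0.0594, 0.0665]
ee_rot: [[0.2, -0.98, 0.0], [-0.98, -0.2, -0.001], [0.001, -0.0, -1.0]]
wrist_force: [-8.2, 1.5, 22.8]
gripper_width: 0.342
gripper_force: 30.0
```

Request:
drive_tool(
  steps=[0,0,0,0,0,0,0.5,0,0,0,0,0,0,0.5,0,0,0,0,0,0,0.5,0,0,0,0,0,-0.02,0.5,0,0,0,0,0,-0.035,0,0,0,0,0,0,-0.035,0,0,0,0,0,0,-0.035,0,0,0,0,0,0,0,0,0,0,0,0,0,0,0],
)

```text
time_s: 17.67
tcp_pos: [0.5152, -0.0591, 0.1904]
ee_rot: [[0.199, -0.98, 0.005], [-0.98, -0.199, 0.001], [-0.0, -0.006, -1.0]]
wrist_force: [-0.2, -0.0, -1.1]
gripper_width: 0.206
gripper_force: 0.0
```

```bash
python3 - <<'E'
from h import *
s=r.sense();print(s['gripper_width'])
p=r.camera_params("wrist");im=r.capture("wrist");cv2.imwrite('pics/w9.png',im)
H,S,V=cv2.split(cv2.cvtColor(im,cv2.COLOR_BGR2HSV))
m=(H>20)&(H<35)&(S>120)&(V>60);k=blob(m);print(cv2.boundingRect(k))
c=np.array([.5145,-.0666]);a=np.radians(11.4);R=np.array([[np.cos(a),-np.sin(a)],[np.sin(a),np.cos(a)]])
L=(np.array([wground(p,q[0],.054)[:2] for q in k])-c)@R
for y in(-.06,-.04,-.02,0,.03,.05):
    q=L[abs(L[:,1]-y)<.004];print(y,np.round([q[:,0].min(),q[:,0].max()],4) if len(q) else 0)
print(L.min(0),L.max(0))
m=(H>40)&(H<85)&(S>90)&(V>70);k=blob(m);print('timer',cv2.boundingRect(k),rect([wground(p,q[0],.054)[:2] for q in k]))
plan([*(c+R@[0,.04]),.085],191.4)
E
```

```text
0.2059006605438332
(236, 111, 46, 137)
-0.06 [-0.0137  0.0152]
-0.04 [-0.0139  0.0153]
-0.02 [-0.0141  0.0155]
0 [-0.0144  0.0157]
0.03 [-0.022  0.023]
0.05 [-0.0214  0.0223]
[-0.02232591 -0.06971673] [0.02330284 0.06784484]
timer (325, 96, 53, 74) (array([ 0.4368, -0.1341]), array([0.0523, 0.0702]), 11.5)
t=17.72 tcp [ 0.5138 -0.0592  0.1886] yaw -168.6 j6 0 F [-0.9 -0.3 -0.5] total turn 0.001 world [-0.0072  0.0318 -0.1036] n=3
  0.0 -0.0109 0.0003 0.0345
  0.0 -0.0109 0.0003 0.0345
  0.0 -0.0109 0.0003 0.0345
```

Both instruments are centred. As a check that they're level, I press the head and then the tail with shut fingers; the top should be met at TCP z = 73 mm.

Request:
drive_tool(
  steps=[0,0,0,-0.011,0,0.035,0,0,0,0,-0.011,0,0.035,0,0,0,0,-0.011,0,0.03,0,0,0,0,0,0,0.008,0,0,0,0,0,0,0.003,0,0,0,0,0,0,0.002,0,0,0,0,0,0,0.002,0,0,0,0,0,0,0.001,0,0,0,0,0,0,0,0],
)

```text
time_s: 18.47
tcp_pos: [0.5081, -0.0272, 0.0736]
ee_rot: [[0.198, -0.98, 0.002], [-0.98, -0.198, 0.0], [-0.0, -0.002, -1.0]]
wrist_force: [-0.3, 0.2, -0.2]
gripper_width: 0.009
gripper_force: 0.0
```

Request:
drive_tool(
  steps=[0,0,0,0,0,-0.012,0,0,0,0,0.03,0,0,0,0,0,0,0.03,0,0,0,0,0,0,0.025,0,0,0,0,0,0,0,0,0.007,0,0,0,0,0,0,0.002,0,0,0,0,0,0,0.002,0,0,0,0,0,0,0.001,0,0,0,0,0,0,0,0],
)

```text
time_s: 19.22
tcp_pos: [0.524, -0.11, 0.0735]
ee_rot: [[0.2, -0.98, -0.0], [-0.98, -0.2, -0.001], [0.001, 0.0, -1.0]]
wrist_force: [-0.9, -1.9, 3.5]
gripper_width: 0.01
gripper_force: 2.0
```

Request:
drive_tool(
  steps=[0,0,0,0,0,0.001,0,0,0,0,0,0,0.001,0,0,0,0,0,0,0,0,0,0,0,0,0,-0.015,0,0,0,0,0,0,-0.035,0,0,0,0,0,0,-0.035,0,0,0,0,0,0,-0.035,0,0,0,0,0,0,0,0,0,0,0,0,0,0,0],
)

```text
time_s: 19.97
tcp_pos: [0.5253, -0.1092, 0.1932]
ee_rot: [[0.2, -0.98, 0.006], [-0.98, -0.2, 0.001], [0.0, -0.006, -1.0]]
wrist_force: [-0.3, 1.2, -0.4]
gripper_width: 0.003
gripper_force: 0.0
```

```bash
python3 - <<'E'
from h import *
p=r.camera_params("wrist");im=r.capture("wrist")
H,S,V=cv2.split(cv2.cvtColor(im,cv2.COLOR_BGR2HSV))
c=np.array([.5145,-.0666]);a=np.radians(11.4);R=np.array([[np.cos(a),-np.sin(a)],[np.sin(a),np.cos(a)]])
k=blob((H>20)&(H<35)&(S>120)&(V>60));L=(np.array([wground(p,q[0],.054)[:2] for q in k])-c)@R;print(L.min(0),L.max(0))
k=blob((H>40)&(H<85)&(S>90)&(V>70));print('timer',rect([wground(p,q[0],.054)[:2] for q in k]))
t=r.capture('top');a=cv2.imread('pics/t3.png');print('rest region change',np.abs(t[205:255,180:222].astype(int)-cv2.imread('pics/t7.png')[205:255,180:222]).mean())
s=r.sense();print(s['tcp_pos'],s['wrist_force'])
print(r.finish_job())
E
```

```text
[-0.01456423 -0.07407377] [0.01589795 0.005097  ]
timer (array([ 0.4368, -0.1345]), array([0.0524, 0.0696]), 11.5)
rest region change 7.180952380952381
[ 0.52333693 -0.10950778  0.18995645] [-0.24746283  0.8909063   0.54529347]
the job is handed in; nothing more can be done
None
```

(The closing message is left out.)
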